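Spring the secret drawer and set out its tea light

TASK

The low wooden case has a secret drawer with no handle: somewhere under the dark ribbed ledge along its front top edge is a sprung catch that you can only find by feel. Slide along the ledge until the fingers drop in, press the catch down until the drawer springs open, then take the tea light out of the drawer and stand it upright in the white fluted dish standing beside the case, leaving the drawer open and not knocking over the stem glass.

Things in the scene. Friction and masses are not known exactly. Their poses are not given: they have to be found in the camera images.
- case: low wooden case, 170 (x) x 300 (y) x 80 mm high, fixed to the bench; origin at the centre of its underside, its front (drawer side) faces its own -x, z up. Behind the ledge its top is 80 mm high. The drawer front fills its front face below the ledge.
- ledge_left (a point): point on the surface of the dark ribbed ledge (72 mm above the bench), midway across it, 22 mm from its left (+y) end; axes as the case. The ledge runs along the case's y, is 264 mm long, 38 mm wide, 56 mm in front of the case's centre; a step 8 mm high bounds it at the rear, a lip 10 mm wide level with it at the front.
- ledge_right (a point): the like point 22 mm from the ledge's right (-y) end, 220 mm from ledge_left. The ledge has six equal sections 44 mm long that look like one strip; their centres lie every 44 mm from ledge_left (first) to ledge_right (sixth). Five are rigid; one, a different one each time, is the catch.
- catch (a joint): depth to which the catch section is pressed, m: 0 flush, 0.008 fully down, sprung: starts to give at about 2 N, fully down at 5 N, leaving a recess 44 x 38 mm; the drawer is released beyond about 0.005. It rises again when let go.
- drawer (a joint): drawer opening, m: 0 shut (up to 0.002 of play), 0.100 fully open; it slides to the case's -x. Once released it springs fully open by itself in about 1 s and stays open. Its inside is 105 mm long (x) and 244 mm wide, walls reach 42 mm above the bench at sides and back and 56 mm at the front; floor 12 mm above the bench.
- tealight_mid (a point): middle (half-way up) of the tea light in the drawer: red wax in a round light-grey cup, 38 mm across, 15 mm high, 14 to 28 g, standing loose; z axis up when upright
- dish_floor (a point): centre of the inner floor of the white fluted round dish, loose on the bench: 148 mm across, 48 mm high, inner floor 6 mm above the bench and clear for about 55 mm round the centre; z up. It stands to the left or right of the case.
- wine_swirl_1: stem glass with gilt rim, loose, 91 mm across, 151 mm high, standing to the left of the case's rear half; origin at the centre of its foot; z up
Things that resemble listed ones, but are neither listed nor needed, are in the scene too. There is more than one size of the part that bears dish_floor; the job needs the smaller.

How it is judged:
On the way, in this order (a step that is already met when the one before it is completed fails the run):
1. the hidden catch is pressed down at least 4.5 mm (value of joint catch above 0.0045 m), for 0.02 s.
2. the drawer has sprung open at least 85 mm (value of joint drawer above 0.085 m), for 0.1 s.
At the end, for the whole second after the job is handed in: The tea light stands upright (within 0.2 rad) on the floor of the dish, within 50 mm of its centre, released; the dish stands level on the bench; the drawer is still open at least 70 mm; the stem glass is still upright (horizontal distance between tealight_mid and dish_floor below 0.05 m and z of tealight_mid in the frame of dish_floor between 0 and 0.014 m and angle between tealight_mid's own z axis and vertical below 0.2 rad and angle between dish_floor's own z axis and vertical below 0.1 rad and height (world z) of dish_floor below 0.016 m and velocity of joint drawer below 0.02 m/s and value of joint drawer above 0.07 m and angle between wine_swirl_1's own z axis and vertical below 0.3 rad); the robot touches nothing.
It fails at once if the stem glass is knocked over (angle between wine_swirl_1's own z axis and vertical above 0.5 rad).
It also fails if it takes over 72 s, if anything falls off the work surface, if the arm or the gripper's body presses on something with over 40 N, if the wrist force passes 120 N, or if a joint passes its speed limit or range.

ROBOT

A 6-joint arm with a two-finger parallel gripper is mounted at the origin on a cart in front of the work surface, level with it; the furniture and walls round the work are solid. World frame = base frame: x ahead of the robot, y to its left, z up, the work surface at z = 0. Lengths are in m, angles in rad, forces in N, time in s.
With the tool pointing down it reaches from about 0.425 to 0.925 m from the base axis. Payload 12.5 kg.
Tool frame: the origin (TCP) lies at the very end of the fingers, on their centre line; the grasp point (between the pads) lies 19 mm behind it; y points along the fingers, x is the direction in which the jaws open and shut, and the axes are right-handed (so a half turn about y gives the same grasp; the last joint's range is limited). The gripper opens to 85 mm and grips with 20 to 120 N. Pads are 22 mm wide; open, the fingers measure 114 mm over their backs; the gripper's body (76 mm by 85 mm) begins 54 mm behind the grasp point. The pads swing forward as they close: fully open they stand 13 mm farther back than shut.
Start: joints at [1.12, 0.491, 1.559, -0, 1.092, -0.106], TCP at [0.211, 0.588, 0.204] pointing down, gripper open.
Joint ranges: [-3.1, 3.1], [-0.84, 2.19], [0.05, 2.79], [-1.13, 4.28], [0.06, 2.93], [-2.69, 2.69]. Speed limits (rad/s): [2.22, 2.22, 2.79, 3.14, 3.14, 3.14].

INTERFACE

Orientations are given as a 3x3 rotation matrix whose columns are the frame's x, y, z axes.
In Python, from rig import r, imaging, close_job gives the robot as it stands.
- The arm moves only by the tool step_arm, never from a script. Its argument "moves" is a list that holds one entry, the list of rows, each a list of 7 numbers: the shift along the tool's x, y, z in cm, then the turn, a rotation vector about the tool's x, y, z in degrees, then the finger opening in cm, from 0 to 8.54. In form: [[[dx, dy, dz, wx, wy, wz, gripper], ...]]. A call has 1 to 8 rows; each row shifts and turns the pose as measured when the row begins, along the tool's axes as they then stand; what a row does not reach is not made up. A row lasts 1/10 s, in which the tool goes at most 50 mm and 8.59 degrees, less where a joint would pass 70% of its speed; a pose out of reach is approached as far as the arm can. A call with a gripper value outside its range is refused whole. The fingers move at their own pace and stop on an object; "squeeze" is the grip in N (left out, the last holds). Time passes only in rows, so rows that do not move let the fingers close. It gives the time, the measured TCP pose, the force and the opening at its end, in the units of the state.
- r.sense(): the state, without advancing time (a new reading comes with each control period).
- imaging.camera(name): name is "scene" or "top" or "wrist"; returns a dict with "pixels" (384x512x3 uint8, red, green, blue), "depth" (384x512 float32, m along the optical axis (not along the pixel's ray), 0 where there is no reading), "fovy" (degrees; the focal length in pixels is half the picture's height over the tangent of half this angle, whatever the lens; pixels are square), "cx", "cy" (the principal point, pixels), "R" (3x3) and "t" (3): a world point X has camera coordinates R X + t. Camera axes: x right, y down, z forward; pixel columns grow to the right and rows downward; lengths in m; the calibration is good to about 2 mm. A picture is of the moment at which its call begins.
- close_job(): hands the job in, once; it reports no verdict.
Trained networks look in the newest picture that a camera, given by its name, has taken for a name from the list of things; names that differ only in an ending like _2 or _b are one class to them, and where a whole thing is asked for, a point or a joint stands for the part that bears it (a point fixed in the world has none). Each returns a list of dicts, best first, with "score" (0 to 1); they miss things now and then, are a little off and sometimes report something else, mostly with a low value. They report only what shows in the picture. A call takes as long as a camera call. They do not tell look-alikes from the thing itself.
- imaging.boxes_of(camera, label): "at" ([column, row] in pixels, amid what is visible of it).
- imaging.masks_of(camera, label): "mask" (384x512 bool, what is visible of it) and "at" ([column, row] in pixels, amid what is visible of it).
The state is a dict: "time_s": time; "qpos": joint angles; "joint_vel": joint speeds; "effort": joint torques, N m; "tool_pos": TCP position; "eef_rot": TCP orientation; "wrist_force": force on the tool from outside, world axes, zero at the start; "torque": the same for the moment, N m; "grip_width": finger opening in m.
Only numpy, scipy, OpenCV 4.12 (cv2) and the standard library are available. Lean on these libraries where they do the work, as an engineer would, in place of code of your own. Each camera call takes 0.05 s, during which the arm holds its last target.

## Working session

There is one attempt and no reset: what is moved stays moved. The work goes in short steps, Python scripts to look and compute and a tool call to move; the robot and the scene stay as the last step left them, time stands still between calls to the robot, and variables do not carry over. Pictures are saved under pics/ and viewed, and the job is handed in when it is done.

Besides the shell and the picture viewer there is one more tool, called as a command line: name --argument value ..., lists and objects as JSON in quotes. step_arm: Moves the arm, as the interface text tells. Its arguments: {"type":"object","properties":{"moves":{"type":"array","items":{"type":"array","items":{"type":"array","items":{"type":"number"}}}},"squeeze":{"type":"number"}},"required":["moves"]}

```bash
mkdir -p pics; ls
cat > h.py <<'E'
import numpy as np, cv2
from rig import r, imaging, close_job
def shot(n,f=None):
    c=imaging.camera(n)
    if f: cv2.imwrite('pics/'+f,cv2.cvtColor(c['pixels'],cv2.COLOR_RGB2BGR))
    return c
def cloud(c):
    h,w=c['depth'].shape; f=h/2/np.tan(np.radians(c['fovy'])/2)
    u,v=np.meshgrid(np.arange(w),np.arange(h)); d=c['depth']
    P=np.stack([(u-c['cx'])/f*d,(v-c['cy'])/f*d,d],-1)
    return (P-np.array(c['t']))@np.array(c['R'])
E
python3 - <<'E'
from h import *
s=r.sense()
for k in s: print(k,np.round(s[k],4).tolist())
for n in('scene','top','wrist'):
    c=shot(n,n+'1.png'); P=cloud(c); np.savez('%s1.npz'%n,P=P,px=c['pixels'])
    for l in('case','ledge_left','tealight_mid','dish_floor','wine_swirl_1'):
        for b in imaging.boxes_of(n,l)[:4]:
            a=np.round(b['at']).astype(int); print(n,l,round(b['score'],2),a,np.round(P[min(a[1],383),min(a[0],511)],3))
E
```

```text
pics
time_s 0.0
qpos [1.1204, 0.4915, 1.5595, -0.0, 1.0917, -0.1056]
joint_vel [-0.001, -0.0002, -0.0, 0.0004, 0.0008, -0.0016]
effort [0.0008, -61.8457, -26.1589, -0.0001, 0.0041, -0.0]
tool_pos [0.2111, 0.588, 0.2035]
eef_rot [[0.338, -0.0005, -0.9411], [0.9411, -0.001, 0.338], [-0.0011, -1.0, 0.0001]]
wrist_force [-0.0489, 0.0042, -1.0019]
torque [-0.0484, -0.0459, 0.0025]
grip_width 0.0855
scene case 0.71 [257 186] [ 0.574 -0.081  0.072]
scene case 0.22 [259 190] [ 0.558 -0.109  0.07 ]
scene ledge_left 0.73 [257 194] [ 0.529 -0.129  0.07 ]
scene dish_floor 0.57 [291 236] [ 0.487 -0.338  0.008]
scene dish_floor 0.56 [335 274] [ 0.427 -0.565  0.009]
scene wine_swirl_1 0.81 [213 144] [0.619 0.238 0.14 ]
scene wine_swirl_1 0.48 [256 186] [ 0.571 -0.079  0.072]
top case 0.59 [243 176] [ 0.594 -0.035  0.078]
top ledge_left 0.96 [245 174] [ 0.601 -0.04   0.085]
top dish_floor 0.8 [307 249] [ 0.467 -0.354  0.006]
top dish_floor 0.65 [364 290] [ 0.417 -0.585  0.006]
top dish_floor 0.52 [178 129] [0.659 0.279 0.097]
top wine_swirl_1 0.88 [179 128] [0.667 0.279 0.095]
```

Run:
```python
import cv2,numpy as np
a=cv2.imread('pics/scene1.png');b=cv2.imread('pics/top1.png')
cv2.imwrite('pics/top1_big.png',cv2.resize(b[60:360,100:460],None,fx=2.2,fy=2,interpolation=3)[:600,:800])
```

```text
(no output)
```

View pics/scene1.png

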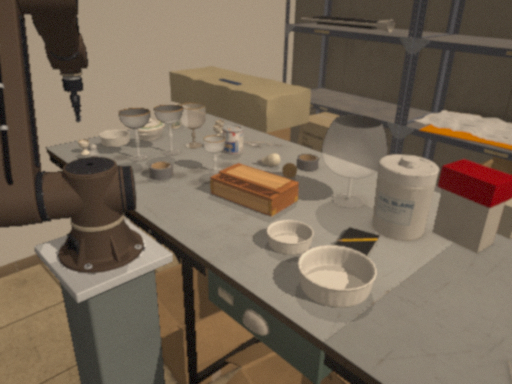

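View pics/top1.png

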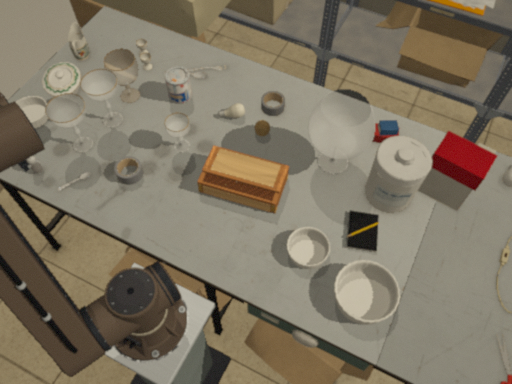

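The case is at top (243,178) and scene (255,188). There are two dishes: the smaller at top (307,249), the larger at (366,292). The stem glass left of the case is at top (178,130). Next I measure the sizes and poses.

Run:
```python
import numpy as np,cv2
for n in('top','scene'):
    d=np.load(n+'1.npz');P=d['P'].reshape(-1,3)
    for nm,c in(('small',(.467,-.345)),('large',(.417,-.575))):
        m=(np.hypot(P[:,0]-c[0],P[:,1]-c[1])<.13)&(P[:,2]>.035)&(P[:,2]<.09)
        q=P[m]; (x,y),rad=cv2.minEnclosingCircle(q[:,:2].astype(np.float32))
        print(n,nm,m.sum(),np.round([x,y,rad,np.percentile(q[:,2],98)],4))
    m=(np.abs(P[:,0]-.58)<.2)&(np.abs(P[:,1]+.05)<.21)&(P[:,2]>.06)&(P[:,2]<.1)
    q=P[m]
    print(n,'z hist',np.histogram(q[:,2],bins=np.arange(.06,.1,.004)))
    m2=m&(P[:,2]>.074); 
    im=np.zeros((400,400),np.uint8)
    ij=np.round(np.c_[(P[m][:,0]-.38)*1000,(P[m][:,1]+.25)*1000]).astype(int)
    ok=(ij>=0).all(1)&(ij<400).all(1)
    im[ij[ok,0],ij[ok,1]]=255
    im=cv2.morphologyEx(im,cv2.MORPH_CLOSE,np.ones((9,9)))
    cs,_=cv2.findContours(im,0,2);c=max(cs,key=cv2.contourArea)
    (y,x),(w,h),a=cv2.minAreaRect(c);print('case rect',x/1000+.38,y/1000-.25,w,h,a)
    m=(np.hypot(P[:,0]-.655,P[:,1]-.255)<.1)&(P[:,2]>.06)
    q=P[m];print('glass',m.sum(),np.round(q.min(0),3),np.round(q.max(0),3))
    cv2.imwrite('pics/case_%s.png'%n,im)
b=cv2.imread('pics/top1.png')
cv2.imwrite('pics/crop1.png',cv2.resize(b[110:330,160:410],None,fx=3,fy=2.7,interpolation=2)[:600,:800])
```

```text
top small 327 [ 0.4616 -0.3559  0.0754  0.0546]
top large 951 [ 0.3961 -0.5876  0.1062  0.0739]
top z hist (array([ 49, 107, 331, 477, 743, 961, 588, 117,  11,   0]), array([0.06 , 0.064, 0.068, 0.072, 0.076, 0.08 , 0.084, 0.088, 0.092,
       0.096, 0.1  ]))
case rect 0.6042522277832031 -0.028202209472656253 180.2488555908203 302.8801574707031 81.36286163330078
glass 523 [0.604 0.227 0.061] [0.702 0.324 0.157]
scene small 368 [ 0.4536 -0.3566  0.0763  0.0489]
scene large 1528 [ 0.3903 -0.5899  0.1056  0.0681]
scene z hist (array([ 88, 108, 414, 167, 634, 355,   3,   0,   0,   0]), array([0.06 , 0.064, 0.068, 0.072, 0.076, 0.08 , 0.084, 0.088, 0.092,
       0.096, 0.1  ]))
case rect 0.5970576629638672 -0.03363317871093749 174.34048461914062 302.004638671875 80.87499237060547
glass 348 [0.597 0.223 0.061] [0.697 0.325 0.151]
```

View pics/crop1.png

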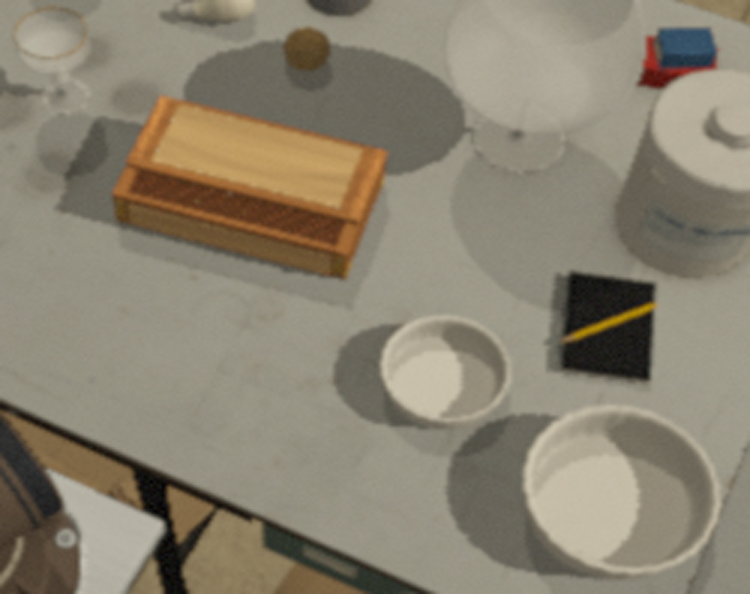

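Run:
```python
import numpy as np,cv2
for n in('top','scene'):
    im=cv2.imread('pics/case_%s.png'%n,0)
    i,j=np.nonzero(im);X=np.c_[i/1000+.38,j/1000-.25]
    cs,_=cv2.findContours(im,0,2);c=max(cs,key=cv2.contourArea)
    b=cv2.boxPoints(cv2.minAreaRect(c));print(n,np.round(np.c_[b[:,1]/1000+.38,b[:,0]/1000-.25],3).tolist())
    d=np.load(n+'1.npz');P=d['P'].reshape(-1,3)
    m=(P[:,2]>.09)&(P[:,0]>.15)&(P[:,0]<.95)&(np.abs(P[:,1])<.7)
    # obstacle map coarse
    g={}
    for p in P[m]:
        k=(round(p[0]/.08)*.08,round(p[1]/.08)*.08); g.setdefault(k,[]).append(p[2])
    print(sorted((round(k[0],2),round(k[1],2),round(float(np.max(v)),2)) for k,v in g.items() if len(v)>8))
```

```text
top [[0.5379999876022339, -0.19099999964237213], [0.492000013589859, 0.1080000028014183], [0.6710000038146973, 0.13500000536441803], [0.7160000205039978, -0.164000004529953]]
[(0.16, 0.48, 0.32), (0.16, 0.56, 0.32), (0.24, 0.48, 0.58), (0.24, 0.56, 0.56), (0.4, 0.56, 0.23), (0.4, 0.64, 0.23), (0.48, 0.56, 0.23), (0.48, 0.64, 0.22), (0.48, 0.72, 0.23), (0.56, 0.56, 0.23), (0.56, 0.64, 0.23), (0.64, -0.08, 0.1), (0.64, 0.24, 0.16), (0.64, 0.32, 0.16), (0.64, 0.56, 0.23), (0.64, 0.64, 0.22), (0.72, -0.56, 0.25), (0.72, -0.48, 0.25), (0.72, -0.32, 0.29), (0.72, -0.24, 0.29), (0.72, 0.24, 0.15), (0.72, 0.32, 0.15), (0.72, 0.56, 0.23), (0.72, 0.64, 0.22), (0.8, -0.64, 0.25), (0.8, -0.56, 0.27), (0.8, -0.48, 0.26), (0.8, -0.4, 0.32), (0.8, -0.32, 0.33), (0.8, -0.24, 0.32), (0.8, -0.16, 0.3), (0.8, 0.4, 0.13), (0.8, 0.56, 0.21), (0.8, 0.64, 0.21), (0.88, -0.72, 0.25), (0.88, -0.64, 0.25), (0.88, -0.56, 0.26), (0.88, -0.48, 0.25), (0.88, -0.4, 0.32), (0.88, -0.24, 0.32), (0.88, -0.16, 0.31), (0.88, 0.4, 0.13), (0.88, 0.48, 0.13), (0.88, 0.56, 0.2), (0.88, 0.64, 0.21), (0.96, -0.72, 0.25), (0.
[... 543 characters left out ...]
, 0.24, 0.15), (0.64, 0.32, 0.15), (0.64, 0.56, 0.22), (0.64, 0.64, 0.22), (0.72, -0.64, 0.24), (0.72, -0.56, 0.24), (0.72, -0.48, 0.24), (0.72, -0.32, 0.3), (0.72, -0.24, 0.29), (0.72, 0.24, 0.15), (0.72, 0.32, 0.15), (0.72, 0.56, 0.22), (0.72, 0.64, 0.22), (0.8, -0.64, 0.24), (0.8, -0.56, 0.26), (0.8, -0.48, 0.26), (0.8, -0.4, 0.32), (0.8, -0.32, 0.32), (0.8, -0.24, 0.31), (0.8, 0.4, 0.12), (0.8, 0.56, 0.2), (0.8, 0.64, 0.21), (0.88, -0.72, 0.24), (0.88, -0.64, 0.24), (0.88, -0.56, 0.24), (0.88, -0.48, 0.24), (0.88, -0.4, 0.31), (0.88, -0.24, 0.32), (0.88, -0.16, 0.3), (0.88, 0.4, 0.12), (0.88, 0.48, 0.12), (0.96, -0.72, 0.24), (0.96, -0.64, 0.24), (0.96, -0.32, 0.31), (0.96, -0.24, 0.32)]
```

View pics/wrist1.png

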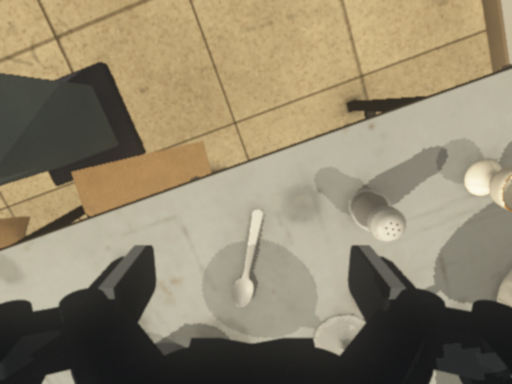

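The case centre is about (0.60,-0.03) and its yaw about +9°. The small dish measures 150 mm across, which matches the 148 mm given; the other one is 210 mm. I lift, align the jaws with the case's y axis and close the fingers.

step_arm --moves '[[[0, -2, 0, 0, -7.2, 0, 0], [0, -2, 0, 0, -7.2, 0, 0], [0, -2, 0, 0, -7.2, 0, 0], [0, -2, 0, 0, -7.2, 0, 0]]]'

```text
time_s: 1.3
tool_pos: [0.2108, 0.5872, 0.2836]
eef_rot: [[-0.173, -0.003, -0.985], [0.985, -0.006, -0.173], [-0.005, -1.0, 0.004]]
wrist_force: [0.0, -0.3, 0.1]
grip_width: 0.0282
```

step_arm --moves '[[[-4.7, 0, -1.28, 0, 0, 0, 0], [-4.7, 0, -1.28, 0, 0, 0, 0], [-4.7, 0, -1.28, 0, 0, 0, 0], [-4.7, 0, -1.28, 0, 0, 0, 0], [-4.7, 0, -1.28, 0, 0, 0, 0], [-4.7, 0, -1.28, 0, 0, 0, 0], [-4.7, 0, -1.28, 0, 0, 0, 0]]]'

```text
time_s: 2.0
tool_pos: [0.3594, 0.2751, 0.2867]
eef_rot: [[-0.187, 0.002, -0.982], [0.982, 0.001, -0.187], [0.0, -1.0, -0.002]]
wrist_force: [1.7, -0.3, 0.3]
grip_width: -0.0003
```

step_arm --moves '[[[-4.7, 0, -1.28, 0, 0, 0, 0], [-4.7, 0, -1.28, 0, 0, 0, 0], [-4.7, 0, -1.28, 0, 0, 0, 0], [-4.7, 0, -1.28, 0, 0, 0, 0], [-4.7, 0, -1.28, 0, 0, 0, 0], [-4.7, 0, -1.28, 0, 0, 0, 0], [-4.7, 0, -1.28, 0, 0, 0, 0]]]'

```text
time_s: 2.7
tool_pos: [0.5103, -0.0411, 0.2891]
eef_rot: [[-0.187, 0.007, -0.982], [0.982, 0.002, -0.187], [0.0, -1.0, -0.007]]
wrist_force: [0.7, 0.6, 1.3]
grip_width: 0.0002
```

Run:
```python
from h import *
s=r.sense();print(s['time_s'],s['tool_pos'],np.round(s['eef_rot'],3).tolist(),s['qpos'],s['wrist_force'])
c=shot('wrist','w2.png');P=cloud(c);np.savez('w2.npz',P=P,px=c['pixels'])
```

```text
2.7 [ 0.51032237 -0.04105226  0.28914644] [[-0.187, 0.007, -0.982], [0.982, 0.002, -0.187], [0.0, -1.0, -0.007]] [-0.21105104  0.24298713  1.71397059  0.00331541  1.17786848 -1.97107933] [0.66533649 0.57935871 1.26998077]
```

View pics/w2.png

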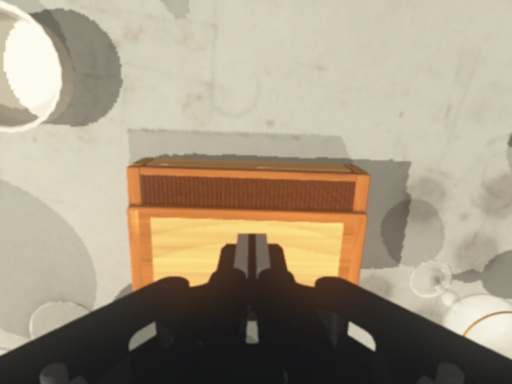

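The wrist view shows the dark ledge at columns 140–356 and rows 177–209, the case top at rows 215–280, and the small dish at upper left (30,68). The glass is at right (430,280).

Run:
```python
import numpy as np,cv2
d=np.load('w2.npz');P=d['P'];px=d['px'].astype(int)
s=px.sum(2);m=(px[...,0]<150)&(px[...,0]-px[...,2]>35)&(np.abs(P[...,2]-.072)<.012)
m[:170]=0;m[214:]=0
m=cv2.morphologyEx(m.astype(np.uint8),cv2.MORPH_OPEN,np.ones((5,5)))
m=cv2.morphologyEx(m,cv2.MORPH_CLOSE,np.ones((5,5)))
i,j=np.nonzero(m);print(len(i),i.min(),i.max(),j.min(),j.max(),np.median(P[m>0][:,2]))
q=P[m>0][:,:2].astype(np.float32)*1000
R=cv2.minAreaRect(q);print(R,np.round(cv2.boxPoints(R)).tolist())
print(np.median(q,0))
Q=P.reshape(-1,3);t=(np.abs(Q[:,0]-.6)<.2)&(np.abs(Q[:,1]+.03)<.2)&(Q[:,2]>.06)&(Q[:,2]<.1)
v=np.float32(Q[t][:,:2]*1000);print(cv2.minAreaRect(v))
# top plane
for lo,hi in((.035,.07),):
  t=(np.hypot(Q[:,0]-.457,Q[:,1]+.356)<.1)&(Q[:,2]>.038)&(Q[:,2]<hi);print(t.sum(),Q[t].min(0),Q[t].max(0))
```

```text
6551 176 212 141 354 0.07220339702640206
((506.5099792480469, -45.97450256347656), (125.26747131347656, 265.85076904296875), 8.93239688873291) [[424.0, 76.0], [465.0, -187.0], [589.0, -168.0], [548.0, 95.0]]
[549.76025  -39.391975]
((601.0584716796875, -30.492706298828125), (166.2593536376953, 300.4995422363281), 8.981510162353516)
1085 [ 0.38647952 -0.36325392  0.03801524] [ 0.53316473 -0.2838061   0.05070008]
```

step_arm --moves '[[[0.6, 3, -1.2, 0, 0.9, 0, 0], [0.6, 3, -1.2, 0, 0.9, 0, 0], [0.6, 3, -1.2, 0, 0, 0, 0], [0, 3, 0, 0, 0, 0, 0], [0, 3, 0, 0, 0, 0, 0], [0, 3, 0, 0, 0, 0, 0]]]'

```text
time_s: 3.35
tool_pos: [0.5526, -0.0268, 0.1069]
eef_rot: [[-0.145, 0.019, -0.989], [0.989, -0.003, -0.145], [-0.005, -1.0, -0.018]]
wrist_force: [0.2, 0.5, -0.0]
grip_width: 0.0001
```

```bash
cat > cp.py <<'E'
from h import *
import sys
s=r.sense();a=np.radians(8.98);X=np.array([np.cos(a),np.sin(a)]);Y=np.array([-X[1],X[0]])
d=s['tool_pos'][:2]-np.array([.601,-.0305])
R=np.array(s['eef_rot'])
print('t',s['time_s'],'case xy mm',np.round([d@X*1e3,d@Y*1e3],1),'z',round(s['tool_pos'][2]*1e3,2),'F',np.round(s['wrist_force'],2),'toolx deg',np.degrees(np.arctan2(R[1,0],R[0,0])),'tilt',np.round(R[2],3),'w',s['grip_width'],'q',np.round(s['qpos'],2))
E
python3 cp.py
```

```text
t 3.35 case xy mm [-47.2  11.2] z 106.87 F [ 0.23  0.52 -0.  ] toolx deg 98.32855825846505 tilt [-0.005 -1.    -0.018] w 5.019857910268064e-05 q [-0.17  0.5   1.85  0.    0.77 -1.88]
```

step_arm --moves '[[[1.1, 0, 0.8, 1.1, 0, 0, 0], [0, 1.0, 0, 0, -0.6, 0, 0], [0, 1.0, 0, 0, 0, 0, 0]]]'

```text
time_s: 3.65
tool_pos: [0.5416, -0.016, 0.0851]
eef_rot: [[-0.156, -0.005, -0.988], [0.988, -0.005, -0.156], [-0.005, -1.0, 0.006]]
wrist_force: [-0.5, 0.3, 0.5]
grip_width: 0.0002
```

```bash
python3 cp.py
```

```text
t 3.65 case xy mm [-56.4  23.6] z 85.11 F [-0.54  0.34  0.5 ] toolx deg 98.9887388547264 tilt [-0.005 -1.     0.006] w 0.00018932556979255378 q [-0.15  0.53  1.88 -0.01  0.73 -1.87]
```

step_arm --moves '[[[0, 1.0, 0, 0, 0, 0, 0], [0, 0.2, 0, 0, 0, 0, 0]]]'

```text
time_s: 3.85
tool_pos: [0.542, -0.0159, 0.073]
eef_rot: [[-0.157, -0.003, -0.988], [0.988, -0.006, -0.157], [-0.005, -1.0, 0.004]]
wrist_force: [-0.5, 1.0, 0.3]
grip_width: -0.0001
```

step_arm --moves '[[[0, 0.2, 0, 0, 0, 0, 0]]]'

```text
time_s: 3.95
tool_pos: [0.5423, -0.0161, 0.0712]
eef_rot: [[-0.157, -0.002, -0.988], [0.988, -0.006, -0.157], [-0.005, -1.0, 0.003]]
wrist_force: [0.8, -0.1, -0.1]
grip_width: -0.0003
```

step_arm --moves '[[[0, 0.15, 0, 0, 0, 0, 0]]]'

```text
time_s: 4.05
tool_pos: [0.5425, -0.0161, 0.0698]
eef_rot: [[-0.157, -0.002, -0.988], [0.988, -0.006, -0.156], [-0.006, -1.0, 0.003]]
wrist_force: [0.6, -0.3, 1.0]
grip_width: -0.0003
```

step_arm --moves '[[[0, 0.15, 0, 0, 0, 0, 0]]]'

```text
time_s: 4.15
tool_pos: [0.5427, -0.0163, 0.0686]
eef_rot: [[-0.156, -0.001, -0.988], [0.988, -0.006, -0.156], [-0.006, -1.0, 0.002]]
wrist_force: [-0.6, 0.3, 0.8]
grip_width: 0.0002
```

step_arm --moves '[[[0, 0.15, 0, 0, 0, 0, 0]]]'

```text
time_s: 4.25
tool_pos: [0.5429, -0.0164, 0.0672]
eef_rot: [[-0.156, -0.001, -0.988], [0.988, -0.006, -0.156], [-0.006, -1.0, 0.002]]
wrist_force: [0.7, -0.1, 0.1]
grip_width: 0.0
```

step_arm --moves '[[[0, 0.15, 0, 0, 0, 0, 0]]]'

```text
time_s: 4.35
tool_pos: [0.543, -0.0164, 0.0658]
eef_rot: [[-0.156, -0.0, -0.988], [0.988, -0.006, -0.156], [-0.006, -1.0, 0.001]]
wrist_force: [0.2, 0.8, 0.1]
grip_width: -0.0003
```

```bash
python3 cp.py
python3 - <<'E'
from h import *
shot('wrist','w3.png')
c=shot('scene'); b=c['pixels'][100:260,180:340]
cv2.imwrite('pics/s3.png',cv2.cvtColor(cv2.resize(b,None,fx=3.5,fy=3.5,interpolation=2),4))
E
```

```text
t 4.35 case xy mm [-55.1  23. ] z 65.76 F [0.15 0.78 0.08] toolx deg 98.98791892622869 tilt [-0.006 -1.     0.001] w -0.000280831981198869 q [-0.15  0.56  1.89 -0.01  0.69 -1.87]
```

View pics/w3.png

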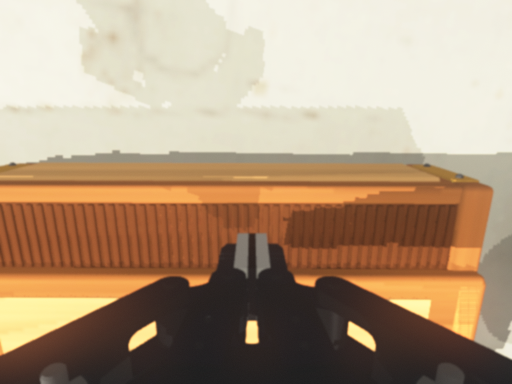

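View pics/s3.png

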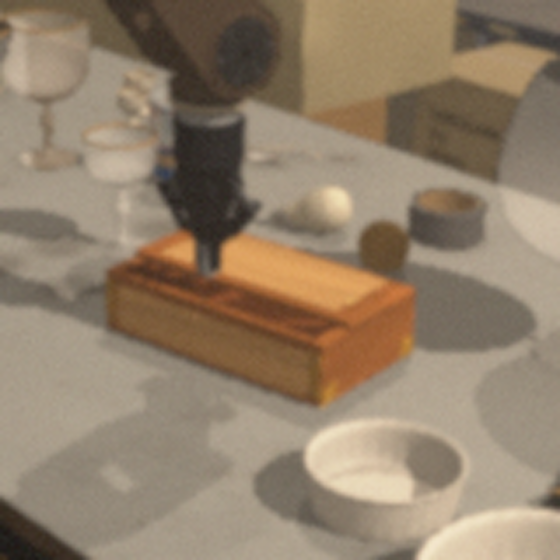

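The fingers are over the mid-ledge at pixel (252,238) in the wrist picture. There is no contact yet, so I keep going down carefully.

step_arm --moves '[[[0, 0.1, 0, 0, 0, 0, 0]]]'

```text
time_s: 4.55
tool_pos: [0.5429, -0.0164, 0.0647]
eef_rot: [[-0.156, -0.001, -0.988], [0.988, -0.006, -0.156], [-0.006, -1.0, 0.002]]
wrist_force: [0.5, -0.3, -0.6]
grip_width: 0.0001
```

step_arm --moves '[[[0, 0.1, 0, 0, 0, 0, 0]]]'

```text
time_s: 4.65
tool_pos: [0.5429, -0.0165, 0.0636]
eef_rot: [[-0.156, -0.0, -0.988], [0.988, -0.006, -0.156], [-0.006, -1.0, 0.001]]
wrist_force: [-0.1, 0.5, 0.4]
grip_width: 0.0
```

step_arm --moves '[[[0, 0.1, 0, 0, 0, 0, 0]]]'

```text
time_s: 4.75
tool_pos: [0.543, -0.0164, 0.0626]
eef_rot: [[-0.156, -0.0, -0.988], [0.988, -0.006, -0.156], [-0.006, -1.0, 0.001]]
wrist_force: [1.2, -0.1, 0.5]
grip_width: 0.0
```

Run:
```python
from h import *
c=shot('wrist');P=cloud(c)
for v in range(225,262,4): print(v,[np.round(P[v,u],3).tolist() for u in(215,247,258,300)])
s=r.sense();print(s['effort'],s['torque'],s['tool_pos'],s['wrist_force'])
```

```text
225 [[0.54, -0.037, 0.073], [0.538, -0.02, 0.072], [0.537, -0.014, 0.072], [0.533, 0.008, 0.072]]
229 [[0.542, -0.036, 0.074], [0.54, -0.019, 0.072], [0.539, -0.014, 0.072], [0.535, 0.008, 0.073]]
233 [[0.545, -0.036, 0.073], [0.533, -0.02, 0.095], [0.533, -0.015, 0.093], [0.538, 0.009, 0.072]]
237 [[0.547, -0.036, 0.073], [0.533, -0.02, 0.1], [0.532, -0.015, 0.1], [0.54, 0.009, 0.072]]
241 [[0.549, -0.035, 0.072], [0.533, -0.02, 0.104], [0.532, -0.015, 0.105], [0.542, 0.01, 0.072]]
245 [[0.551, -0.035, 0.073], [0.533, -0.02, 0.109], [0.533, -0.015, 0.107], [0.545, 0.01, 0.071]]
249 [[0.553, -0.035, 0.074], [0.532, -0.02, 0.113], [0.532, -0.015, 0.113], [0.547, 0.011, 0.071]]
253 [[0.556, -0.034, 0.072], [0.533, -0.02, 0.116], [0.533, -0.015, 0.115], [0.549, 0.011, 0.071]]
257 [[0.559, -0.034, 0.072], [0.533, -0.02, 0.119], [0.533, -0.015, 0.119], [0.552, 0.012, 0.071]]
261 [[0.56, -0.034, 0.073], [0.533, -0.019, 0.122], [0.532, -0.015, 0.123], [0.554, 0.012, 0.072]]
[ 2.63617560e-02 -5.82811010e+01 -1.73080266e+01 -1.10835957e-02
  1.99133239e-02 -3.31486508e-04] [ 0.00719619  0.01451363 -0.00789835] [ 0.54287546 -0.01643639  0.06242896] [-0.40050472  0.6408578  -0.99601725]
```

Run:
```python
from h import *
c=shot('scene');P=cloud(c)
b=c['pixels'][150:200,210:270]
cv2.imwrite('pics/s4.png',cv2.cvtColor(cv2.resize(b,None,fx=12,fy=12,interpolation=0),4))
for v in range(160,190,2): print(v,[np.round(P[v,u],3).tolist() for u in(236,239,242)])
```

```text
160 [[0.526, -0.018, 0.168], [0.528, -0.032, 0.171], [0.534, -0.042, 0.173]]
162 [[0.534, -0.009, 0.155], [0.525, -0.035, 0.165], [0.547, -0.027, 0.157]]
164 [[0.532, -0.011, 0.148], [0.53, -0.029, 0.154], [0.54, -0.035, 0.154]]
166 [[0.53, -0.013, 0.142], [0.532, -0.028, 0.146], [0.55, -0.023, 0.14]]
168 [[0.528, -0.015, 0.135], [0.529, -0.031, 0.14], [0.53, -0.046, 0.144]]
170 [[0.531, -0.012, 0.125], [0.536, -0.023, 0.128], [0.531, -0.046, 0.136]]
172 [[0.526, -0.018, 0.12], [0.531, -0.029, 0.123], [0.549, -0.026, 0.117]]
174 [[0.527, -0.017, 0.112], [0.534, -0.026, 0.113], [0.545, -0.029, 0.111]]
176 [[0.529, -0.015, 0.103], [0.535, -0.024, 0.104], [0.546, -0.028, 0.102]]
178 [[0.529, -0.014, 0.094], [0.535, -0.025, 0.096], [0.568, -0.004, 0.08]]
180 [[0.552, 0.012, 0.071], [0.558, 0.002, 0.073], [0.561, -0.012, 0.076]]
182 [[0.54, -0.002, 0.071], [0.549, -0.008, 0.07], [0.557, -0.016, 0.071]]
184 [[0.53, -0.013, 0.069], [0.538, -0.021, 0.07], [0.545, -0.03, 0.071]]
186 [[0.512, -0.034, 0.074], [0.526, -0.035, 0.07], [0.536, -0.041, 0.069]]
188 [[0.517, -0.029, 0.062], [0.517, -0.045, 0.068], [0.522, -0.056, 0.07]]
```

View pics/s4.png

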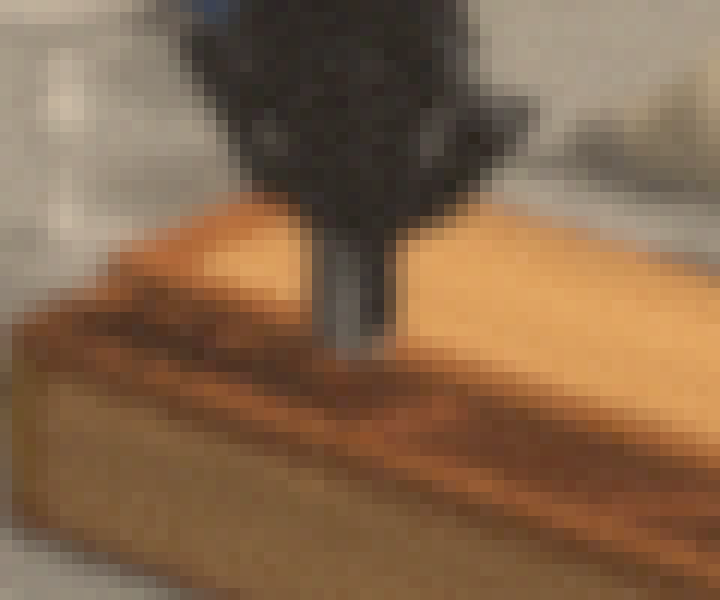

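Both cameras put the fingertips at z ≈ 0.091 while the reported TCP is 0.062. The real tip is therefore about 29 mm above the reported TCP. I now expect contact near reported z ≈ 0.043.

step_arm --moves '[[[0, 0.7, 0, 0, 0, 0, 0], [0, 0.6, 0, 0, 0, 0, 0]]]'

```text
time_s: 5.05
tool_pos: [0.5433, -0.0166, 0.0493]
eef_rot: [[-0.156, 0.001, -0.988], [0.988, -0.006, -0.156], [-0.006, -1.0, 0.0]]
wrist_force: [-0.2, -0.5, -1.0]
grip_width: 0.0
```

step_arm --moves '[[[0, 0.15, 0, 0, 0, 0, 0]]]'

```text
time_s: 5.15
tool_pos: [0.5429, -0.0165, 0.0469]
eef_rot: [[-0.156, -0.0, -0.988], [0.988, -0.006, -0.156], [-0.006, -1.0, 0.001]]
wrist_force: [1.0, 0.1, 0.7]
grip_width: 0.0003
```

step_arm --moves '[[[0, 0.15, 0, 0, 0, 0, 0]]]'

```text
time_s: 5.25
tool_pos: [0.5428, -0.0165, 0.045]
eef_rot: [[-0.156, -0.001, -0.988], [0.988, -0.006, -0.156], [-0.006, -1.0, 0.002]]
wrist_force: [-0.4, 0.1, -0.8]
grip_width: 0.0001
```

step_arm --moves '[[[0, 0.1, 0, 0, 0, 0, 0]]]'

```text
time_s: 5.35
tool_pos: [0.5429, -0.0165, 0.0447]
eef_rot: [[-0.156, -0.001, -0.988], [0.988, -0.006, -0.156], [-0.006, -1.0, 0.002]]
wrist_force: [-8.4, 0.6, 30.2]
grip_width: 0.0003
```

Section 3 is rigid: contact at reported z 0.0448, so the tip offset is 27 mm. I hop to section 4.

step_arm --moves '[[[0, -0.3, 0, 0, 0, 0, 0], [-2.2, 0, 0, 0, 0, 0, 0], [-2.3, 0, 0, 0, 0, 0, 0], [0, 0, 0, 0, 0, 0, 0]]]'

```text
time_s: 5.75
tool_pos: [0.5505, -0.0617, 0.0488]
eef_rot: [[-0.158, 0.001, -0.987], [0.987, -0.006, -0.158], [-0.006, -1.0, 0.0]]
wrist_force: [-0.1, 0.3, -0.1]
grip_width: -0.0001
```

```bash
python3 cp.py
```

```text
t 5.75 case xy mm [-54.7 -22.9] z 48.77 F [-0.08  0.28 -0.11] toolx deg 99.09161286595501 tilt [-0.006 -1.     0.   ] w -9.070879798147785e-05 q [-0.23  0.6   1.88 -0.01  0.66 -1.95]
```

step_arm --moves '[[[0, 0.3, 0, 0, 0, 0, 0]]]'

```text
time_s: 5.85
tool_pos: [0.5505, -0.0617, 0.0458]
eef_rot: [[-0.157, 0.001, -0.988], [0.988, -0.006, -0.157], [-0.006, -1.0, 0.0]]
wrist_force: [0.6, 0.1, 0.6]
grip_width: -0.0001
```

step_arm --moves '[[[0, 0.12, 0, 0, 0, 0, 0]]]'

```text
time_s: 5.95
tool_pos: [0.5504, -0.0616, 0.0448]
eef_rot: [[-0.157, 0.001, -0.988], [0.988, -0.007, -0.157], [-0.007, -1.0, 0.0]]
wrist_force: [-5.6, -4.1, 18.1]
grip_width: 0.0001
```

step_arm --moves '[[[0, 0.12, 0, 0, 0, 0, 0]]]'

```text
time_s: 6.05
tool_pos: [0.5505, -0.0616, 0.0448]
eef_rot: [[-0.158, 0.002, -0.987], [0.987, -0.008, -0.158], [-0.008, -1.0, -0.0]]
wrist_force: [-8.4, -6.2, 29.2]
grip_width: 0.0001
```

Section 4 is rigid. Next is section 5.

step_arm --moves '[[[0, -0.3, 0, 0, 0, 0, 0], [-2.2, 0, 0, 0, 0, 0, 0], [-2.2, 0, 0, 0, 0, 0, 0], [0, 0, 0, 0, 0, 0, 0]]]'

```text
time_s: 6.45
tool_pos: [0.5573, -0.1027, 0.0484]
eef_rot: [[-0.162, 0.002, -0.987], [0.987, -0.008, -0.162], [-0.008, -1.0, -0.0]]
wrist_force: [0.3, 0.1, 0.6]
grip_width: -0.0003
```

step_arm --moves '[[[0, 0.3, 0, 0, 0, 0, 0]]]'

```text
time_s: 6.55
tool_pos: [0.5571, -0.102, 0.0453]
eef_rot: [[-0.162, 0.001, -0.987], [0.987, -0.008, -0.162], [-0.008, -1.0, -0.0]]
wrist_force: [-0.4, 0.6, 0.1]
grip_width: 0.0002
```

step_arm --moves '[[[0, 0.14, 0, 0, 0, 0, 0]]]'

```text
time_s: 6.65
tool_pos: [0.5571, -0.1015, 0.0437]
eef_rot: [[-0.163, 0.002, -0.987], [0.987, -0.008, -0.163], [-0.008, -1.0, -0.0]]
wrist_force: [-0.1, -4.4, 5.7]
grip_width: -0.0001
```

```bash
python3 cp.py
```

```text
t 6.65 case xy mm [-54.4 -63.3] z 43.75 F [-0.13 -4.36  5.65] toolx deg 99.36360141150153 tilt [-0.008 -1.    -0.   ] w -0.00012938493301105017 q [-0.29  0.62  1.85 -0.01  0.67 -2.02]
```

Section 5 gives. The side load suggests a rub on the +y edge, so I shift −3 mm and press.

step_arm --moves '[[[-0.35, 0, 0, 0, 0, 0, 0], [0, 0.15, 0, 0, 0, 0, 0]]]'

```text
time_s: 6.85
tool_pos: [0.5575, -0.1037, 0.0423]
eef_rot: [[-0.164, 0.001, -0.986], [0.986, -0.008, -0.164], [-0.008, -1.0, -0.0]]
wrist_force: [-0.5, -3.6, 5.8]
grip_width: -0.0004
```

step_arm --moves '[[[0, 0.2, 0, 0, 0, 0, 0]]]'

```text
time_s: 6.95
tool_pos: [0.5576, -0.1036, 0.0405]
eef_rot: [[-0.165, 0.002, -0.986], [0.986, -0.008, -0.165], [-0.008, -1.0, -0.0]]
wrist_force: [-2.1, -2.9, 5.0]
grip_width: 0.0004
```

step_arm --moves '[[[0, 0.15, 0, 0, 0, 0, 0]]]'

```text
time_s: 7.05
tool_pos: [0.5576, -0.1036, 0.039]
eef_rot: [[-0.165, 0.002, -0.986], [0.986, -0.008, -0.165], [-0.009, -1.0, -0.0]]
wrist_force: [-0.8, -2.5, 4.5]
grip_width: -0.0004
```

step_arm --moves '[[[0, 0.12, 0, 0, 0, 0, 0], [0, 0, 0, 0, 0, 0, 0], [0, 0, 0, 0, 0, 0, 0]]]'

```text
time_s: 7.35
tool_pos: [0.5576, -0.1036, 0.0377]
eef_rot: [[-0.165, 0.002, -0.986], [0.986, -0.009, -0.165], [-0.009, -1.0, -0.0]]
wrist_force: [-1.0, -3.1, 4.6]
grip_width: 0.0003
```

```bash
python3 cp.py
python3 - <<'E'
from h import *
c=shot('scene'); b=c['pixels'][100:260,180:340]
cv2.imwrite('pics/s5.png',cv2.cvtColor(cv2.resize(b,None,fx=3.5,fy=3.5,interpolation=2),4))
E
```

```text
t 7.35 case xy mm [-54.3 -65.5] z 37.74 F [-0.97 -3.07  4.64] toolx deg 99.52566910485797 tilt [-0.009 -1.    -0.   ] w 0.00026577220705723274 q [-0.3   0.63  1.85 -0.01  0.65 -2.02]
```

View pics/s5.png

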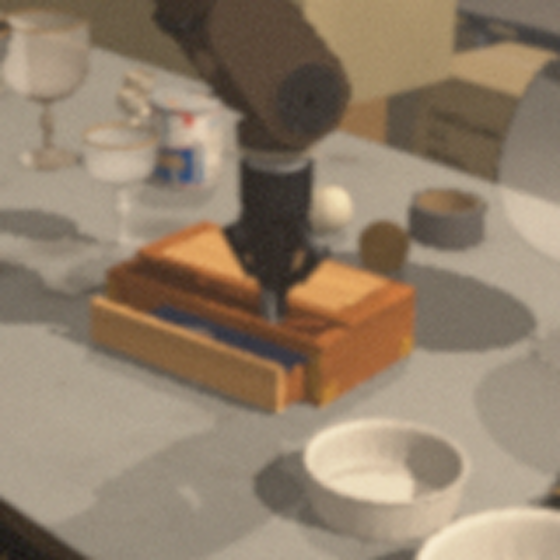

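The drawer front is already well out, with the blue interior showing. I hold, then lift to about 0.29 reported and back toward the robot to look.

step_arm --moves '[[[0, 0, 0, 0, 0, 0, 0], [0, 0, 0, 0, 0, 0, 0], [0, 0, 0, 0, 0, 0, 0], [0, 0, 0, 0, 0, 0, 0], [0, 0, 0, 0, 0, 0, 0], [0, 0, 0, 0, 0, 0, 0], [0, 0, 0, 0, 0, 0, 0], [0, 0, 0, 0, 0, 0, 0]]]'

```text
time_s: 8.2
tool_pos: [0.5576, -0.1036, 0.0379]
eef_rot: [[-0.165, 0.002, -0.986], [0.986, -0.009, -0.165], [-0.009, -1.0, -0.001]]
wrist_force: [-1.1, -2.4, 4.6]
grip_width: 0.0002
```

step_arm --moves '[[[0, -1.5, 0, 0, 0, 0, 0], [0, -3.5, 0, 0, 0, 0, 0], [2, -3.5, 1.5, 0, 0, 0, 0], [2, -3.5, 1.5, 0, 0, 0, 7], [2, -3.5, 1.5, 0, 0, 0, 7], [0, -3.5, 0, 0, 0, 0, 7], [0, 0, 0, 0, 0, 0, 7], [0, 0, 0, 0, 0, 0, 7]]]'

```text
time_s: 9.0
tool_pos: [0.4997, -0.046, 0.231]
eef_rot: [[-0.165, -0.004, -0.986], [0.986, -0.003, -0.165], [-0.003, -1.0, 0.004]]
wrist_force: [0.1, 0.0, -0.5]
grip_width: 0.0697
```

```bash
python3 cp.py
python3 - <<'E'
from h import *
for n in('wrist','top'):
    c=shot(n,n+'6.png');P=cloud(c);np.savez(n+'6.npz',P=P,px=c['pixels'])
    for l in('tealight_mid','dish_floor','wine_swirl_1','drawer'):
        for b in imaging.boxes_of(n,l)[:4]:
            a=np.round(b['at']).astype(int); print(n,l,round(b['score'],2),a,np.round(P[min(a[1],383),min(a[0],511)],3))
E
```

```text
t 9.0 case xy mm [-102.4    0.5] z 230.98 F [ 0.06  0.   -0.54] toolx deg 99.5045372268789 tilt [-0.003 -1.     0.004] w 0.0696534689678337 q [-0.22  0.29  1.82 -0.    1.04 -1.96]
wrist dish_floor 0.68 [19 88] [ 0.457 -0.328  0.007]
wrist wine_swirl_1 0.78 [471 290] [0.623 0.281 0.004]
wrist drawer 0.66 [247 140] [ 0.472 -0.057  0.013]
top dish_floor 0.8 [364 290] [ 0.414 -0.585  0.013]
top dish_floor 0.6 [307 249] [ 0.467 -0.354  0.007]
top drawer 0.92 [234 208] [ 0.493 -0.05   0.011]
```

View pics/wrist6.png

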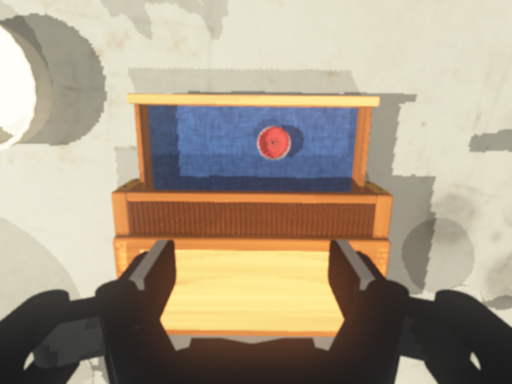

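View pics/top6.png

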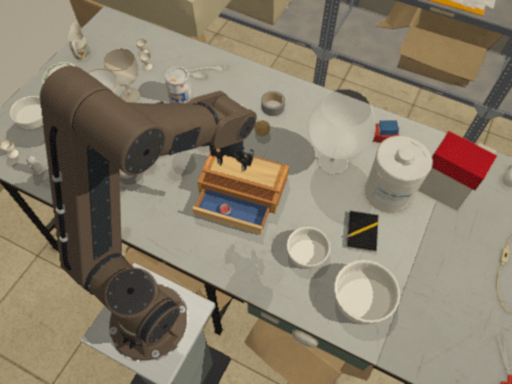

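The drawer is fully open. The tea light is at wrist pixel (274,142), red in a grey cup and upright. It is the only red disc in the drawer.

Run:
```python
import numpy as np,cv2
for n in('wrist6','top6'):
    d=np.load(n+'.npz');P=d['P'];px=d['px'].astype(int)
    m=(px[...,0]-px[...,2]>50)&(px[...,0]-px[...,1]>60)&(np.abs(P[...,2]-.025)<.012)&(np.hypot(P[...,0]-.46,P[...,1]+.03)<.12)
    m=cv2.morphologyEx(m.astype(np.uint8),cv2.MORPH_OPEN,np.ones((2,2)))
    q=P[m>0];print(n,len(q),np.round(np.median(q,0),4),np.ptp(q,axis=0),cv2.minEnclosingCircle(q[:,:2].astype(np.float32)))
    D=P[:384,:,:].reshape(-1,3)
    a=np.radians(8.98);X=np.array([np.cos(a),np.sin(a)]);Y=np.array([-X[1],X[0]])
    e=np.median(q,0)[:2]-[.601,-.0305];print('case',e@X*1e3,e@Y*1e3)
    D2=(D[:,:2]-[.601,-.0305])
    u,v=D2@X,D2@Y
    k=(D[:,2]>.048)&(D[:,2]<.064)&(u<-.11)&(u>-.25)&(abs(v)<.15);print('front wall u',np.percentile(u[k],[5,50,95]),k.sum())
    k=(D[:,2]>.04)&(D[:,2]<.06)&(np.hypot(D[:,0]-.457,D[:,1]+.356)<.1);
    print('dish',cv2.minEnclosingCircle(D[k][:,:2].astype(np.float32)))
```

```text
wrist6 1183 [ 0.4666 -0.0173  0.0211] [0.08292443 0.13317428 0.39006547] ((0.46487125754356384, 0.010751715861260891), 0.07347477972507477)
case -130.70866099318135 34.000933186313496
front wall u [-0.18134303 -0.17686498 -0.17237875] 2552
dish ((0.4607139229774475, -0.3199201822280884), 0.06231867894530296)
top6 46 [ 0.4686 -0.0296  0.0219] [0.03438173 0.0298216  0.02274484] ((0.46746861934661865, -0.029436659067869186), 0.017714234068989754)
case -130.68612601321036 21.517470628960147
front wall u [-0.18301701 -0.17801351 -0.17015542] 258
dish ((0.4610551595687866, -0.3558684289455414), 0.07525850087404251)
```

Run:
```python
import numpy as np,cv2
d=np.load('wrist6.npz');P=d['P'];px=d['px'].astype(int)
S=slice(118,168),slice(250,300)
p=px[S];m=(p[...,0]-p[...,2]>25)
q=P[S][m];i,j=np.nonzero(m);print(m.sum(),i.min()+118,i.max()+118,j.min()+250,j.max()+250,np.median(q,0),np.percentile(q,[3,97],axis=0).round(4).tolist(),cv2.minEnclosingCircle(q[q[:,2]>.019][:,:2].astype(np.float32)))
e=cv2.minEnclosingCircle(q[q[:,2]>.019][:,:2].astype(np.float32))[0]-np.array([.601,-.0305])
a=np.radians(8.98);X=np.array([np.cos(a),np.sin(a)]);Y=np.array([-X[1],X[0]]);print(e@X*1e3,e@Y*1e3)
# finger tips when 7cm open
for v in (238,242,246): print([np.round(P[v,u],3).tolist() for u in(150,158,166,340,348,356)])
```

```text
863 126 158 258 290 [ 0.4683411  -0.02592853  0.02023357] [[0.4521, -0.0428, 0.017], [0.485, -0.0088, 0.0277]] ((0.45900875329971313, -0.035570207983255386), 0.03162553533911705)
-141.04225103058192 17.15530742136383
[[0.585, -0.142, 0.08], [0.583, -0.134, 0.081], [0.582, -0.125, 0.081], [0.553, 0.059, 0.075], [0.551, 0.067, 0.077], [0.55, 0.076, 0.076]]
[[0.589, -0.142, 0.081], [0.496, -0.087, 0.273], [0.496, -0.084, 0.274], [0.483, -0.01, 0.273], [0.482, -0.008, 0.275], [0.552, 0.075, 0.081]]
[[0.594, -0.142, 0.08], [0.497, -0.086, 0.277], [0.496, -0.083, 0.278], [0.484, -0.011, 0.276], [0.483, -0.008, 0.276], [0.557, 0.076, 0.082]]
```

step_arm --moves '[[[1.2, 3.5, 1.4, 0, 0.5, 0, 5.5], [1.2, 3.5, 1.4, 0, 0, 0, 5.5], [0, 3.5, 0, 0, 0, 0, 5.5], [0, 3.5, 0, 0, 0, 0, 5.5], [0, 2.0, 0, 0, 0, 0, 5.5], [0, 0, 0, 0, 0, 0, 5.5]]]'

```text
time_s: 10.1
tool_pos: [0.468, -0.0277, 0.0662]
eef_rot: [[-0.155, -0.001, -0.988], [0.988, -0.004, -0.155], [-0.004, -1.0, 0.001]]
wrist_force: [-0.2, 1.3, 0.7]
grip_width: 0.0552
```

```bash
python3 cp.py
python3 - <<'E'
from h import *
c=shot('wrist','w7.png');P=cloud(c)
for v in range(226,262,3): print(v,[np.round(P[v,u],3).tolist() for u in(175,183,191,310,318,326)])
E
```

```text
t 10.1 case xy mm [-130.9   23.5] z 66.25 F [-0.16  1.29  0.68] toolx deg 98.92429505333618 tilt [-0.004 -1.     0.001] w 0.05524196824711593 q [-0.2   0.49  2.07 -0.01  0.58 -1.92]
226 [[0.495, -0.081, 0.014], [0.494, -0.075, 0.014], [0.493, -0.069, 0.014], [0.479, 0.017, 0.014], [0.478, 0.023, 0.014], [0.477, 0.029, 0.014]]
229 [[0.497, -0.081, 0.013], [0.496, -0.075, 0.014], [0.495, -0.069, 0.014], [0.481, 0.017, 0.014], [0.481, 0.023, 0.013], [0.48, 0.029, 0.013]]
232 [[0.499, -0.08, 0.014], [0.499, -0.075, 0.013], [0.498, -0.069, 0.013], [0.484, 0.018, 0.012], [0.483, 0.024, 0.013], [0.482, 0.03, 0.014]]
235 [[0.502, -0.08, 0.014], [0.501, -0.074, 0.013], [0.5, -0.069, 0.013], [0.486, 0.018, 0.013], [0.485, 0.024, 0.013], [0.484, 0.03, 0.013]]
238 [[0.463, -0.063, 0.104], [0.462, -0.059, 0.105], [0.464, -0.056, 0.101], [0.488, 0.019, 0.013], [0.453, -0.0, 0.104], [0.453, 0.003, 0.104]]
241 [[0.463, -0.062, 0.108], [0.462, -0.058, 0.108], [0.465, -0.056, 0.101], [0.491, 0.02, 0.012], [0.453, -0.001, 0.108], [0.453, 0.002, 0.108]]
244 [[0.463, -0.061, 0.11], [0.462, -0.058, 0.11], [0.466, -0.056, 0.101], [0.493, 0.02, 0.013], [0.453, -0.002, 0.111], [0.453, 0.002, 0.109]]
247 [[0.463, -0.061, 0.113], [0.462, -0.057, 0.114], [0.468, -0.056, 0.101], [0.496, 0.02, 0.013], [0.453, -0.002, 0.114], [0.453, 0.001, 0.112]]
250 [[0.463, -0.06, 0.117], [0.463, -0.057, 0.116], [0.469, -0.055, 0.102], [0.498, 0.021, 0.012], [0.455, -0.002, 0.113], [0.453, 0.0, 0.117]]
253 [[0.462, -0.059, 0.12], [0.462, -0.056, 0.119], [0.47, -0.055, 0.102], [0.5, 0.021, 0.014], [0.456, -0.002, 0.115], [0.453, -0.0, 0.119]]
256 [[0.462, -0.058, 0.123], [0.464, -0.056, 0.118], [0.471, -0.055, 0.104], [0.503, 0.022, 0.013], [0.458, -0.001, 0.113], [0.454, -0.0, 0.121]]
259 [[0.462, -0.058, 0.125], [0.466, -0.056, 0.118], [0.473, -0.055, 0.103], [0.505, 0.022, 0.013], [0.459, -0.001, 0.114], [0.453, -0.002, 0.125]]
```

View pics/w7.png

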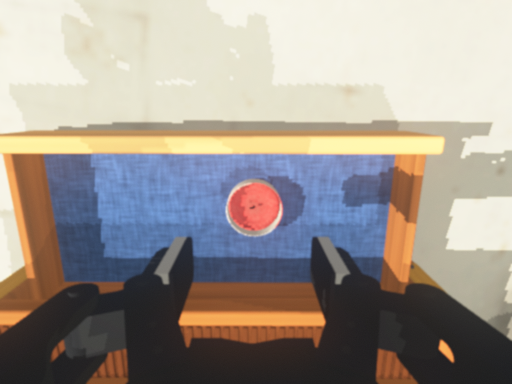

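Aligned: the tea light at (254,208) lies between the fingers, and the tips are 35 mm above the reported TCP at this opening. I descend.

step_arm --moves '[[[0, 3, 0, 0, 0, 0, 5.5], [0, 3, 0, 0, 0, 0, 5.5], [0, 1.2, 0, 0, 0, 0, 5.5], [0, 0.4, 0, 0, 0, 0, 5.5], [0, 0, 0, 0, 0, 0, 5.5]]]'

```text
time_s: 10.65
tool_pos: [0.4736, -0.0293, -0.005]
eef_rot: [[-0.155, 0.011, -0.988], [0.988, -0.007, -0.155], [-0.008, -1.0, -0.01]]
wrist_force: [-0.4, 0.3, 1.0]
grip_width: 0.0552
```

```bash
python3 cp.py
python3 - <<'E'
from h import *
c=shot('wrist','w8.png');P=cloud(c)
E
```

```text
t 10.65 case xy mm [-125.7   21.1] z -5.04 F [-0.36  0.34  0.97] toolx deg 98.91029259234352 tilt [-0.008 -1.    -0.01 ] w 0.05520842755682805 q [-0.2   0.63  2.11 -0.01  0.39 -1.91]
```

View pics/w8.png

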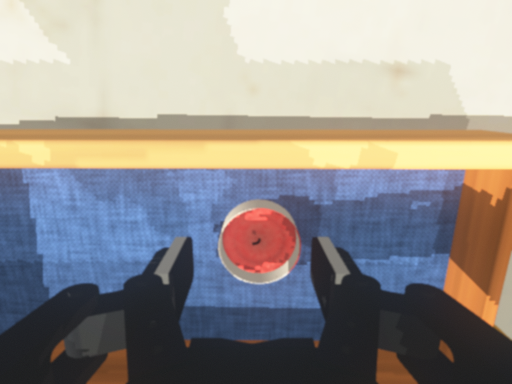

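step_arm --moves '[[[0.3, 0, 0.5, 0.6, 0, 0, 5.5], [0, 0.6, 0, 0, 0, 0, 5.5], [0, 0.4, 0, 0, 0, 0, 5.5]]]'

```text
time_s: 11.0
tool_pos: [0.4695, -0.0273, -0.0125]
eef_rot: [[-0.155, 0.005, -0.988], [0.988, -0.01, -0.155], [-0.011, -1.0, -0.004]]
wrist_force: [-0.2, 0.2, -0.1]
grip_width: 0.0549
```

```bash
python3 cp.py
python3 - <<'E'
from h import *
c=shot('wrist','w9.png');P=cloud(c)
E
```

```text
t 11.0 case xy mm [-129.4   23.7] z -12.45 F [-0.24  0.23 -0.09] toolx deg 98.92034806236923 tilt [-0.011 -1.    -0.004] w 0.054913728467551375 q [-0.19  0.64  2.12 -0.02  0.38 -1.9 ]
```

View pics/w9.png

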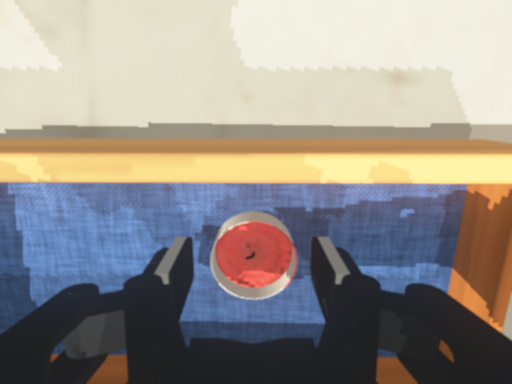

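step_arm --moves '[[[0, 0.35, 0, 0, 0, 0.3, 5.5]]]'

```text
time_s: 11.15
tool_pos: [0.4694, -0.0273, -0.0164]
eef_rot: [[-0.155, 0.006, -0.988], [0.988, -0.015, -0.155], [-0.016, -1.0, -0.004]]
wrist_force: [0.5, 0.1, 0.3]
grip_width: 0.0548
```

step_arm --moves '[[[0, 0, 0, 0, 0, 0, 3], [0, 0, 0, 0, 0, 0, 3], [0, 0, 0, 0, 0, 0, 3], [0, 0, 0, 0, 0, 0, 3]]]' --squeeze 25

```text
time_s: 11.55
tool_pos: [0.4695, -0.027, -0.0156]
eef_rot: [[-0.155, 0.007, -0.988], [0.988, -0.015, -0.155], [-0.016, -1.0, -0.004]]
wrist_force: [-1.1, -0.3, 0.6]
grip_width: 0.0365
```

Gripped at 36.5 mm. I lift.

step_arm --moves '[[[0, -1, 0, 0, 0, 0, 3], [0, -2, 0, 0, 0, 0, 3], [0, -3, 0, 0, 0, 0, 3], [0, -3, 0, 0, 0, -0.9, 3], [0, -3, 0, 0, 0, 0, 3]]]'

```text
time_s: 12.05
tool_pos: [0.4667, -0.0251, 0.1069]
eef_rot: [[-0.155, -0.004, -0.988], [0.988, 0.003, -0.155], [0.003, -1.0, 0.004]]
wrist_force: [0.1, 0.6, -0.7]
grip_width: 0.0362
```

```bash
python3 cp.py
python3 - <<'E'
from h import *
c=shot('wrist','w10.png');P=cloud(c)
E
```

```text
t 12.05 case xy mm [-131.8   26.3] z 106.88 F [ 0.06  0.58 -0.74] toolx deg 98.93842926961258 tilt [ 0.003 -1.     0.004] w 0.036241358082931885 q [-0.2   0.41  2.04  0.    0.69 -1.93]
```

View pics/w10.png

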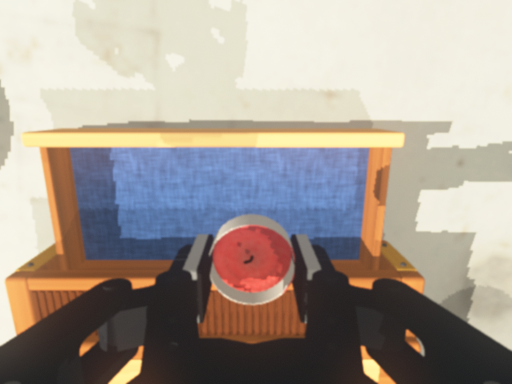

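Held level. I carry it to above the small dish.

step_arm --moves '[[[-4.07, 0, 0.74, 0, 4.5, 0, 3], [-4.12, 0, 0.42, 0, 4.5, 0, 3], [-4.14, 0, 0.1, 0, 4.5, 0, 3], [-4.13, 0, -0.23, 0, 4.5, 0, 3], [-4.1, 0, -0.56, 0, 4.5, 0, 3], [-4.05, 0, -0.87, 0, 4.5, 0, 3], [-3.97, 0, -1.19, 0, 4.5, 0, 3], [-3.86, 0, -1.5, 0, 4.5, 0, 3]]]'

```text
time_s: 12.9
tool_pos: [0.4583, -0.3642, 0.1178]
eef_rot: [[0.468, 0.009, -0.883], [0.883, -0.001, 0.468], [0.003, -1.0, -0.008]]
wrist_force: [0.5, 0.9, 0.3]
grip_width: 0.0362
```

```bash
python3 cp.py
python3 - <<'E'
from h import *
print(r.sense()['tool_pos'],np.round(r.sense()['eef_rot'],3).tolist())
for n in('wrist','scene','top'):
    c=shot(n,n+'11.png');P=cloud(c);D=P.reshape(-1,3)
    k=(D[:,2]>.041)&(D[:,2]<.056)&(np.hypot(D[:,0]-.459,D[:,1]+.356)<.09)
    q=D[k][:,:2];print(n,k.sum(),cv2.minEnclosingCircle(q.astype(np.float32)))
    # algebraic circle fit
    A=np.c_[q,np.ones(len(q))];s=np.linalg.lstsq(A,(q**2).sum(1),rcond=None)[0];print(s[:2]/2,np.sqrt(s[2]+(s[:2]**2).sum()/4))
E
```

```text
t 12.9 case xy mm [-193.  -307.4] z 117.76 F [0.51 0.9  0.33] toolx deg 62.06773806311576 tilt [ 0.003 -1.    -0.008] w 0.03620519851124277 q [-0.79  0.53  1.75  0.01  0.85 -1.87]
[ 0.45834276 -0.36421676  0.11775921] [[0.468, 0.009, -0.883], [0.883, -0.001, 0.468], [0.003, -1.0, -0.008]]
wrist 4483 ((0.4596906006336212, -0.35711848735809326), 0.07416126132011414)
[ 0.4591497  -0.35692817] 0.06950461564817988
scene 230 ((0.4548569619655609, -0.35840824246406555), 0.07675783336162567)
[ 0.45510093 -0.358306  ] 0.07047262872109963
top 186 ((0.4613957107067108, -0.3556644022464752), 0.07463488727807999)
[ 0.45974537 -0.35584986] 0.06989183185861725
```

View pics/wrist11.png

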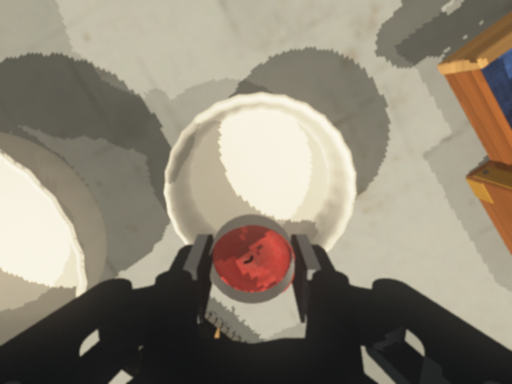

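The dish radius fits at 74 mm, centre (0.459,-0.357); the large dish is the one cut off at the left. I centre the tool and descend.

step_arm --moves '[[[0.7, 3, 0.3, 0.5, 0, 0, 3], [0, 3, 0, 0, 0, 0, 3], [0, 3, 0, 0, 0, 0, 3], [0, 2, 0, 0, 0, 0, 3], [0, 0, 0, 0, 0, 0, 3]]]'

```text
time_s: 13.55
tool_pos: [0.4594, -0.3519, 0.0062]
eef_rot: [[0.463, 0.001, -0.887], [0.887, 0.003, 0.463], [0.003, -1.0, 0.0]]
wrist_force: [0.2, -0.8, 0.5]
grip_width: 0.0365
```

Run:
```python
from h import *
c=shot('wrist','w12.png')
```

```text
(no output)
```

View pics/w12.png

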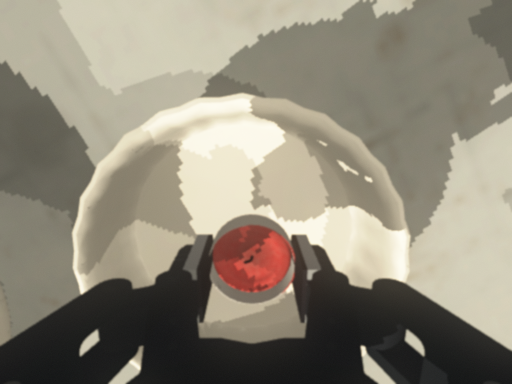

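step_arm --moves '[[[-0.4, 1.2, -0.2, 0, 0, 0, 3], [0, 1.1, 0, 0, 0, 0, 3], [0, 0, 0, 0, 0, 0, 3]]]'

```text
time_s: 13.9
tool_pos: [0.4611, -0.357, -0.0142]
eef_rot: [[0.461, 0.005, -0.887], [0.887, -0.0, 0.461], [0.002, -1.0, -0.005]]
wrist_force: [0.3, 0.5, -0.5]
grip_width: 0.0362
```

step_arm --moves '[[[0, 0.1, 0, 0, 0, 0, 3]]]'

```text
time_s: 14.0
tool_pos: [0.4613, -0.3572, -0.0149]
eef_rot: [[0.461, 0.005, -0.887], [0.887, -0.001, 0.461], [0.002, -1.0, -0.005]]
wrist_force: [-0.0, 0.4, -0.2]
grip_width: 0.0362
```

step_arm --moves '[[[0, 0.1, 0, 0, 0, 0, 3]]]'

```text
time_s: 14.1
tool_pos: [0.4613, -0.3573, -0.0157]
eef_rot: [[0.461, 0.006, -0.887], [0.887, -0.001, 0.461], [0.002, -1.0, -0.006]]
wrist_force: [-0.4, -0.0, 0.5]
grip_width: 0.0363
```

step_arm --moves '[[[0, 0.25, 0, 0.3, 0, 0, 3]]]'

```text
time_s: 14.2
tool_pos: [0.4615, -0.3574, -0.0178]
eef_rot: [[0.461, 0.001, -0.887], [0.887, 0.001, 0.461], [0.001, -1.0, -0.001]]
wrist_force: [1.0, 0.5, -0.2]
grip_width: 0.0362
```

step_arm --moves '[[[0, 0.2, 0, 0, 0, 0, 3]]]'

```text
time_s: 14.3
tool_pos: [0.4616, -0.3576, -0.0197]
eef_rot: [[0.461, 0.002, -0.887], [0.887, 0.001, 0.461], [0.001, -1.0, -0.001]]
wrist_force: [0.4, -0.6, 0.0]
grip_width: 0.0365
```

step_arm --moves '[[[0, 0.12, 0, 0, 0, 0, 3]]]'

```text
time_s: 14.4
tool_pos: [0.4616, -0.3576, -0.021]
eef_rot: [[0.461, 0.002, -0.887], [0.887, 0.001, 0.461], [0.001, -1.0, -0.001]]
wrist_force: [-0.5, -0.5, -0.5]
grip_width: 0.0366
```

step_arm --moves '[[[0, 0.12, 0, 0, 0, 0, 3]]]'

```text
time_s: 14.5
tool_pos: [0.4618, -0.3577, -0.0219]
eef_rot: [[0.461, 0.002, -0.887], [0.887, 0.0, 0.461], [0.001, -1.0, -0.002]]
wrist_force: [-4.8, 4.0, 22.9]
grip_width: 0.0366
```

Contact came at the predicted height. I release and lift straight up.

step_arm --moves '[[[0, -0.08, 0, 0, 0, 0, 3], [0, 0, 0, 0, 0, 0, 5.2], [0, 0, 0, 0, 0, 0, 5.2], [0, 0, 0, 0, 0, 0, 5.2], [0, 0, 0, 0, 0, 0, 5.2]]]'

```text
time_s: 15.0
tool_pos: [0.4618, -0.3577, -0.021]
eef_rot: [[0.461, 0.002, -0.887], [0.887, 0.0, 0.461], [0.001, -1.0, -0.002]]
wrist_force: [-0.2, 0.3, -0.7]
grip_width: 0.0522
```

step_arm --moves '[[[0, -1, 0, 0, 0, 0, 5.2], [0, -2, 0, 0, 0, 0, 5.2], [0, -3, 0, 0, 0, 0, 5.2], [0, -4, 0, 0, 0, 0, 5.2], [0, -4, 0, 0, 0, 0, 5.2], [0, -4, 0, 0, 0, 0, 5.2], [0, 0, 0, 0, 0, 0, 5.2]]]'

```text
time_s: 15.7
tool_pos: [0.4609, -0.3574, 0.1688]
eef_rot: [[0.461, 0.001, -0.887], [0.887, 0.001, 0.461], [0.001, -1.0, -0.001]]
wrist_force: [-0.0, 0.0, -0.0]
grip_width: 0.0519
```

Run:
```python
from h import *
c=shot('wrist','w13.png');P=cloud(c)
px=c['pixels'].astype(int);m=(px[...,0]-px[...,2]>60)&(px[...,0]-px[...,1]>60)&(np.hypot(P[...,0]-.46,P[...,1]+.357)<.07)&(P[...,2]<.04)
q=P[m];print(len(q),np.median(q,0),np.percentile(q,[3,97],axis=0).round(4).tolist())
D=P.reshape(-1,3);k=(D[:,2]>.041)&(D[:,2]<.056)&(np.hypot(D[:,0]-.459,D[:,1]+.356)<.1);print(cv2.minEnclosingCircle(D[k][:,:2].astype(np.float32)))
c=shot('scene','s13.png')
```

```text
920 [ 0.46173443 -0.35706257  0.01447831] [[0.4467, -0.3725, 0.0122], [0.4767, -0.3415, 0.0165]]
((0.4598405361175537, -0.35722237825393677), 0.07426212728023529)
```

View pics/w13.png

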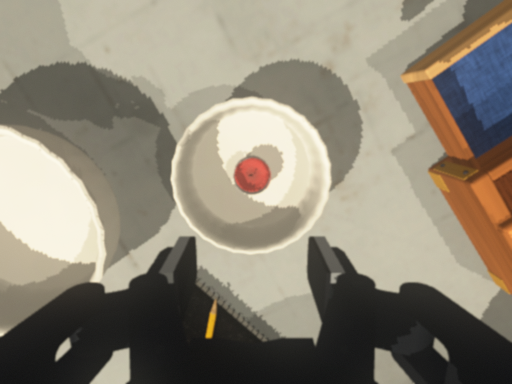

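View pics/s13.png

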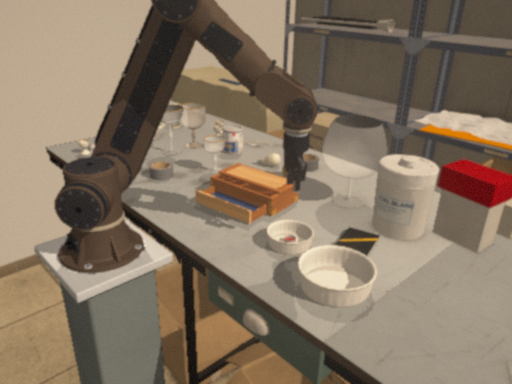

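The tea light stands level at wrist pixel (252,175), about 2 mm from the dish centre. The drawer is open, the stem glass upright at scene (213,150), and the gripper is clear.

```bash
python3 -c "
from rig import close_job
print(close_job())"
```

```text
the job is handed in; nothing more can be done
None
```

The tea light now stands upright in the smaller fluted dish, and I handed the job in at about 16 s. No verdict was reported.

- **Finding the catch:** I did not slide along the ledge; I pressed each section in turn. Sections 3 and 4 were rigid, and section 5 was the catch. I pressed it about 7 mm down at roughly 5 N, and the drawer sprung open.
- **Placing the tea light:** I gripped it, carried it to the 148 mm dish and set it down until it touched the dish floor. It was then released.
- **Last checks:** In the pictures the tea light is level and about 2 mm from the dish centre, with the dish level. The drawer is still open, the stem glass is upright and the gripper is clear.

**Disagreement:** The reported TCP lies about 27 mm beyond the real fingertips when they are shut, and about 35 mm when they are open to 55 mm. I saw this in two cameras and confirmed it by touch, then allowed for it in every later height.

The highest force I read was about 30 N at the fingertips, while probing the rigid sections; setting the tea light down gave 23 N.

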